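Unlock the sample slide with the mallet and hold it open at the pointer

ROBOT

A 6-joint arm with a two-finger parallel gripper is mounted at the origin on the work surface. World frame = base frame: x ahead of the robot, y to its left, z up, the work surface at z = 0. Lengths are in mm, angles in rad, forces in N, time in s.
With the tool pointing down it reaches from about 300 to 775 mm from the base axis. Payload 14.6 kg.
Tool frame: the origin (TCP) lies midway between the tips of the shut fingers; the grasp point (between the pads) lies behind it (manip.grip_depth is the z of the grasp point in the tool frame, in mm); z points along the fingers, y is the line along which they close (so a half turn about z gives the same grasp; the last joint's range is limited). The gripper opens to 94 mm and grips with 3 to 60 N. Pads are 16 mm wide; open, the fingers measure 119 mm over their backs; the gripper's body (75 mm by 177 mm) begins 78 mm behind the grasp point.
Start: joints at [-1.289, 0.3, 1.521, -0, 1.321, -0.067], TCP at [187.966, -516.873, 205.446] pointing down, gripper open.
Joint ranges: [-3.03, 3.03], [-0.79, 2.21], [0.23, 2.52], [-1.04, 4.18], [0, 3.07], [-2.55, 2.55]. Speed limits (rad/s): [2.22, 2.22, 2.57, 3.14, 3.14, 3.14].

INTERFACE

Orientations are given as [roll, pitch, yaw] about the fixed x, y, z axes, in that order (R = Rz(yaw) Ry(pitch) Rx(roll)).
In Python, from cell import manip gives the robot as it stands.
- The arm moves only by the shell command python3 nudge.py 'ROWS' [OPENING] [FORCE]. ROWS is a JSON list of rows, 1 to 5 of them, each of 6 numbers: dx, dy, dz in mm, then a rotation vector rx, ry, rz in rad; each row is the pose to reach, as a shift and turn from the pose commanded when the command began, along the tool's axes at that moment; what a row does not reach only later rows make up. A row lasts 1/10 s, in which the tool goes at most 50 mm and 0.15 rad, less where a joint would pass 70% of its speed; a pose out of reach is approached as far as the arm can. OPENING is the finger opening in mm, set as the command begins (- or left out keeps the last). The fingers move at their own pace and stop on an object; FORCE is the grip in N (left out, the last holds). Time passes only in rows, so rows that do not move let the fingers close. It prints the time, the measured TCP pose, the force, the opening and the grip force at its end.
- manip.read_state(): the state, without advancing time (a new reading comes with each control period).
- manip.camera(name): name is "side" or "top"; returns (picture, depth): 400x640x3 uint8, red, green, blue; 400x640 float32, mm along the optical axis (not along the pixel's ray), 0 where there is no reading.
- manip.camera_info(name): a dict with "K" (3x3 intrinsics, pixels), "rvec" (rotation vector, rad) and "tvec" (3), from world to camera coordinates, as OpenCV has them. Camera axes: x right, y down, z forward; pixel columns grow to the right and rows downward; lengths in mm; the calibration is good to about 2 mm. A picture is of the moment at which its call begins. camera_info takes no time and is no camera call.
- manip.sign_off(): hands the job in; it is judged then, once.
The state is a dict: "clock": time; "joints": joint angles; "qd": joint speeds; "effort": joint torques, N m; "eef_pos": TCP position; "eef_rot": TCP orientation; "wrist_force": force on the tool from outside, world axes, zero at the start; "moment": the same for the moment, N m; "finger_gap": finger opening in mm; "finger_force": force on a finger pad.
Only numpy, scipy, OpenCV 4.12 (cv2) and the standard library are available. Lean on these libraries where they do the work, as an engineer would, in place of code of your own. Each camera call takes 0.05 s, during which the arm holds its last target. There are 200 camera calls.

TASK

The sample slide of the low white unit on the lab bench has to be held open for loading: with the mallet, knock the lock pin on top of the unit fully down (do not press it with the gripper), then lay the mallet down on the bench, clear of the unit. Then pull the spring-return slide out by its upright bar until its front edge is level with the tip of the pointer beside it, and finish while still holding it there with the gripper, the slide at rest. Leave the other things on the bench where they are.

Things in the scene. Friction and masses are not known exactly. Their poses are not given: they have to be found in the camera images.
- unit: Fixed white housing 160 x 150 x 100 mm high (x, y, z), origin under its centre, on the bench. Its front (own -x) is turned to the robot's right (yaw 1.1 to 1.7). From the front a grey metal bed 110 mm wide, 10 mm high, runs to 267 mm from the origin; rails 20 mm high at y = +-42 mm. A steel collar (44 mm diameter, 12 mm high) on top at x = -10 mm carries the lock pin.
- pin (a joint): Lock pin, a sprung steel pin in the collar on top of the unit, m, 0 = up (slide locked), 0.014 = fully down, its head on the collar (slide free). Over-centre spring: it resists with 6 N at the top, falling to nothing at half travel (0.007); if pushed less it springs back up, beyond half it snaps down and stays down.
- pin_top (a point): Centre of the top face of the pin's flat head (28 mm diameter, 8 mm thick). 134 mm above the bench when up, 120 mm when down; moves with the pin. Axes as unit.
- slide (a joint): Sample slide, m, 0 = shut, grows as it is pulled out along the unit's -x, stop at 0.095. A spring pulls it shut: 3 N at 0, rising by 0.8 N per 10 mm (about 9 N at 0.07). While the pin is up the slide is locked after about 2 mm.
- slide_bar (a point): Grip point, 45 mm above the bench, in the middle of the slide's upright pull bar: 12 mm thick (unit x), 60 mm wide (unit y), from 21 to 65 mm above the bench; its back is 74 mm before the housing when shut. Pinch it from above, fingers before and behind. Moves with the slide; axes as unit.
- slide_edge (a point): Middle of the slide's front edge, on its top face 21 mm above the bench, 15 mm before the middle of the bar (towards unit -x). The slide is a steel plate 74 mm wide. Moves with it; axes as unit.
- index_tip (a point): Tip of the small fixed pointer: a steel needle on a black block (16 x 12 x 18 mm) on the edge of the bed, on the unit's -y side, 41 mm from the slide's centre line and 30 mm above the bench. The slide's front edge must come level with it along unit x. Its place varies: 45 to 72 mm beyond the shut slide's edge. Axes as unit.
- mallet: Loose nylon mallet, about 320 g: white head 42 mm in diameter, 50 mm high, standing on one striking face; level wooden handle 20 mm wide, 22 mm high along the mallet's -x; flared pommel 50 mm in diameter, ending 196 mm from the head's axis. Origin: centre of the head's lower face, z up. Starts on the robot's right, handle towards the robot.
- mallet_grip (a point): Point on the handle's axis to grip, 75 mm from the head's axis towards the pommel and 25 mm above the lower striking face. Axes as mallet.
- beaker: Bystander: glass beaker, 68 mm diameter, 85 mm high, beyond the slide as seen from the robot. Origin under its centre.
- jar: Bystander: amber jar with black cap, 60 mm diameter, 75 mm high, left of the unit. Origin under its centre.
- screwdriver: Bystander: screwdriver lying beside the mallet on its right, about parallel to it.
- dish: Bystander: white ceramic dish, 90 mm diameter, 22 mm high. Origin under its centre.
- wash: Bystander: white bottle, 60 mm diameter, 160 mm high. Origin under its centre.
- tipbox: Bystander: blue box 120 x 80 x 50 mm. Origin under its centre.
- weight: Bystander: brass cylinder weight, 40 mm diameter, 40 mm high, between the robot and the unit. Origin under its centre.

How it is judged (in metres and radians):
On the way, in this order (a step that is already met when the one before it is completed fails the run):
1. the mallet is held clear of the bench (contact force between the fingers and mallet above 2 N and height (world z) of mallet_grip above 0.06 m), for 0.1 s.
2. the lock pin is down, the mallet held (value of joint pin above 0.012 m and contact force between the fingers and mallet above 2 N), for 0.05 s.
3. the mallet lies on the bench, let go (height (world z) of mallet_grip below 0.045 m and contact force between each of the arm, the fingers and mallet below 0.3 N and linear speed of mallet below 0.03 m/s), for 0.2 s.
4. the slide is held out with its edge level with the pointer (x of slide_edge in the frame of index_tip between -0.006 and 0.006 m and contact force between the fingers and slide above 2 N), for 0.3 s.
At the end, for the whole second after the job is handed in: Gripper holds the slide (over 2 N) at rest, front edge within 6 mm of the pointer tip along its travel; pin at least 12 of 14 mm down; mallet lies still on the bench (handle below 45 mm), touching neither robot nor unit (all of step 3 and all of step 4 and velocity of joint slide between -0.01 and 0.01 m/s and value of joint pin above 0.012 m and height (world z) of mallet_grip above 0 m and contact force between unit and mallet below 0.3 N); the arm keeps its last pose, push and grip.
It fails at once if the robot itself presses the lock pin (contact force between any of the fingers, the arm and pin above 1.5 N).
It fails at once if the mallet is dropped or thrown (linear speed of mallet above 0.9 m/s and contact force between the fingers and mallet below 0.3 N).
It fails at once if a bystander is moved by more than 30 mm (distance of any of beaker, jar, screwdriver, dish, wash, tipbox, weight from where it was at the start of the episode above 0.03 m).
It also fails if it takes over 59 s, if anything falls off the work surface, if the arm or the gripper's body presses on something with over 40 N, if the wrist force passes 120 N, or if a joint passes its speed limit or range.

## Working session

There is one attempt and no reset: what is moved stays moved. The work goes in short steps, Python scripts to look and compute and a shell command to move; the robot and the scene stay as the last step left them, time stands still between calls to the robot, and variables do not carry over. Pictures are saved under pics/ and viewed, at most 10 in all, crops included, and the job is handed in when it is done.

```bash
ls; mkdir -p pics; cat > h.py <<'E'
import numpy as np, cv2
from cell import manip
from scipy.spatial.transform import Rotation as R
def cam(n):
    i=manip.camera_info(n); return np.array(i["K"],float),R.from_rotvec(np.ravel(i["rvec"])).as_matrix(),np.ravel(i["tvec"]).astype(float)
def shot(n,f=None):
    im,d=manip.camera(n)
    if f: cv2.imwrite("pics/"+f,im[:,:,::-1])
    return im,d
def cloud(n,d):
    K,Rm,t=cam(n); v,u=np.mgrid[:d.shape[0],:d.shape[1]]
    p=np.stack([(u-K[0,2])/K[0,0]*d,(v-K[1,2])/K[1,1]*d,d],-1)
    return (p-t)@Rm
def ray(n,u,v,z):
    K,Rm,t=cam(n); o=-Rm.T@t; r=Rm.T@np.linalg.inv(K)@np.array([u,v,1.])
    return o+r*(z-o[2])/r[2]
def proj(n,p):
    K,Rm,t=cam(n); q=K@(Rm@np.asarray(p,float)+t); return q[:2]/q[2]
E
python3 - <<'E'
from h import *
for n in("top","side"):
    im,d=shot(n,n+"0.png"); np.savez(n+"0.npz",im=im,d=d)
    K,Rm,t=cam(n); print(n,K[0,0],-Rm.T@t)
print(manip.read_state(),manip.grip_depth)
E
```

```text
cell.py
nudge.py
pics
top 426.75011143014177 [ 429.33167821  -10.93772885 1388.92933819]
side 452.1351544389093 [177.04958153 924.75629366 669.35314417]
{'clock': 0.1, 'joints': array([-1.28859938e+00,  3.00375415e-01,  1.52148923e+00, -8.10265751e-06,
        1.32071932e+00, -6.65994830e-02]), 'qd': array([ 0.00073515, -0.00222176,  0.00023329,  0.00065465,  0.00072233,
        0.00059966]), 'effort': array([ 1.71138665e-03, -5.32650125e+01, -3.53283119e+01,  7.10358960e-02,
        2.34954699e-02, -4.19109040e-05]), 'eef_pos': array([ 187.9036075 , -516.6634296 ,  204.97767659]), 'eef_rot': array([-3.14060302e+00, -5.81408232e-05,  3.48798411e-01]), 'wrist_force': array([-0.73825174,  0.84715773,  1.42516747]), 'moment': array([ 0.01736439, -0.02105576, -0.0780054 ]), 'finger_force': 0.0, 'finger_gap': 94.10443941069873} -18.8
```

View pics/top0.png

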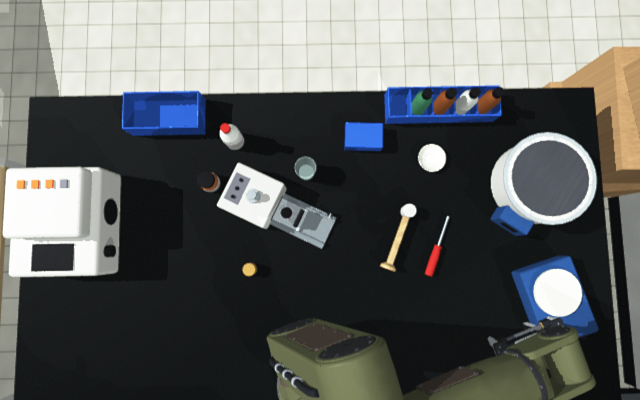

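View pics/side0.png

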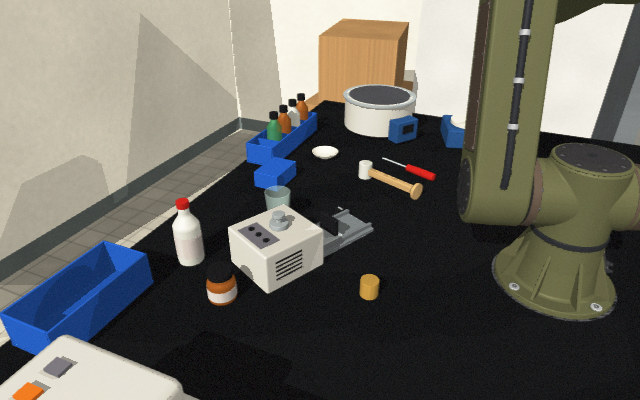

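Top view: unit at about (252,195) with the slide running to (330,235), the mallet head at (408,210) with its pommel at (388,266), and the screwdriver at (438,245). Side view: unit at (277,250), pointer and bar near (345,225). Next I'll measure these and enlarge the slide area.

```bash
python3 - <<'E'
from h import *
T=np.load("top0.npz"); S=np.load("side0.npz")
P=cloud("top",T["d"])
def comp(m,box):
    q=np.zeros(m.shape,np.uint8); u0,u1,v0,v1=box; q[v0:v1,u0:u1]=m[v0:v1,u0:u1]
    return q
z=P[...,2]
m=comp((z>90)&(z<108),(205,300,150,240))
pts=P[m>0][:,:2].astype(np.float32); r=cv2.minAreaRect(pts); print("housing",r,np.median(z[m>0]),m.sum())
m=comp((z>125)&(z<145),(205,300,150,240)); print("pin",P[m>0].mean(0),P[m>0].min(0),P[m>0].max(0),m.sum())
m=comp((z>36)&(z<75),(270,345,180,260)); print("bar",m.sum(),cv2.minAreaRect(P[m>0][:,:2].astype(np.float32)),np.percentile(z[m>0],[5,50,95]))
m=comp((z>12)&(z<75),(375,425,195,280)); q=P[m>0]; print("mallet",m.sum(),cv2.minAreaRect(q[:,:2].astype(np.float32)))
h=q[q[:,2]>42]; print("head",len(h),[cv2.minEnclosingCircle(h[h[:,0]>h[:,0].max()-60][:,:2].astype(np.float32))],np.median(h[:,2]))
hd=q[(q[:,0]<q[:,0].max()-60)&(q[:,0]>q[:,0].max()-150)]; print("handle",cv2.fitLine(hd[:,:2].astype(np.float32),2,0,.01,.01).ravel(),np.median(hd[:,2]))
m=comp((z>6),(422,455,210,280)); q=P[m>0]; print("screw",cv2.boxPoints(cv2.minAreaRect(q[:,:2].astype(np.float32))).round())
a=cv2.resize(T["im"][180:255,260:345],None,fx=7,fy=7,interpolation=cv2.INTER_CUBIC)
b=cv2.resize(S["im"][190:270,300:385],None,fx=7,fy=7,interpolation=cv2.INTER_CUBIC)
cv2.imwrite("pics/c.png",np.vstack([cv2.resize(a,(600,300*600//600+0)) if 0 else a])[:,:,::-1]); cv2.imwrite("pics/d.png",b[:,:,::-1])
E
```

```text
housing ((591.10791015625, 194.8312530517578), (160.01251220703125, 150.090576171875), 63.734161376953125) 101.19107222208548 2373
pin [586.45972517 186.64172751 134.43820073] [574.10535378 172.70286973 125.83490234] [598.26138255 199.11433061 144.65269662] 71
bar 143 ((551.581787109375, 78.71810150146484), (87.33224487304688, 111.83775329589844), 63.711299896240234) [43.0339371  63.66601366 71.23396921]
mallet 586 ((456.0242004394531, -265.9171447753906), (46.93452453613281, 215.34738159179688), 67.11117553710938)
head 194 [((531.4841918945312, -292.544921875), 28.08657455444336)] 49.76031830384463
handle [ 9.2064935e-01 -3.9039055e-01  4.5300562e+02 -2.6200934e+02] 36.04906864412398
screw [[ 223.  -66.]
 [ 337. -489.]
 [ 543. -434.]
 [ 429.  -11.]]
```

View pics/c.png

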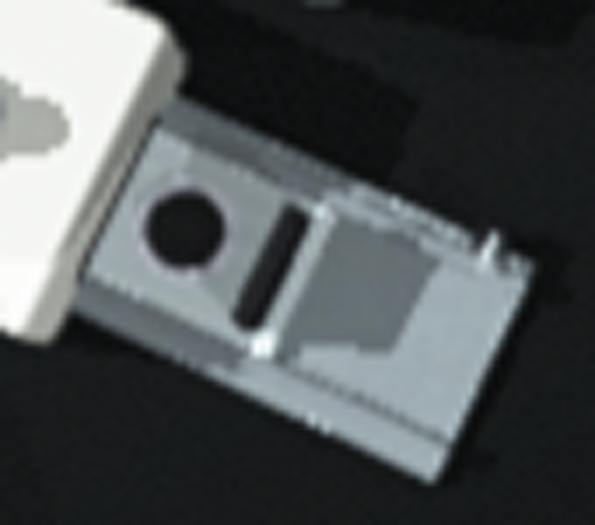

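View pics/d.png

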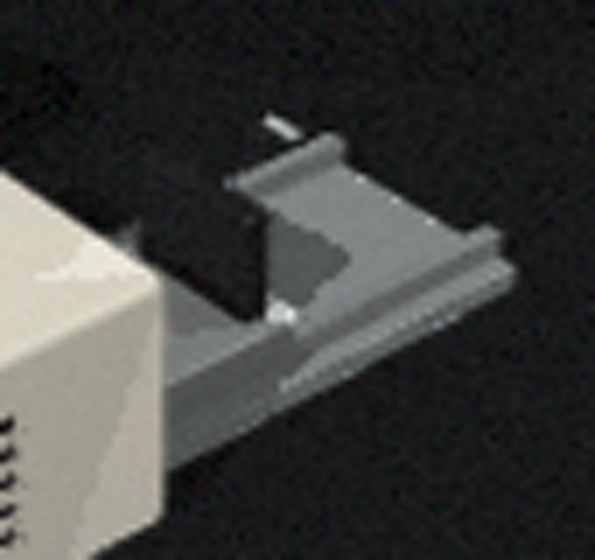

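Top crop: the bar runs from (318,205) to (262,345), and the pointer needle is at about (488,245), which is full-image (329.7,215). Side crop: the needle runs from (265,117) to (300,137), which is full-image (340.4,208.1). Now I'll compute the pointer offset and the approach.

```bash
cat >> h.py <<'E'
yaw=np.radians(63.73); O=np.array([591.1,194.8,0.])
RU=R.from_euler("z",yaw).as_matrix()
toU=lambda p:RU.T@(np.asarray(p,float)-O)
toW=lambda p:RU@np.asarray(p,float)+O
def goal(p,yw):
    "shift and turn in tool axes from current measured pose to TCP p, tool down, yaw yw"
    s=manip.read_state(); Rt=R.from_euler("xyz",s["eef_rot"]); G=R.from_euler("xyz",[np.pi,0,yw])
    print("now",s["eef_pos"].round(1),s["eef_rot"].round(3),"rows",(Rt.inv().apply(np.array(p)-s["eef_pos"])).round(1),(Rt.inv()*G).as_rotvec().round(3))
E
python3 - <<'E'
from h import *
T=np.load("top0.npz"); S=np.load("side0.npz")
print("needle top",toU(ray("top",329.7,215,30)),"side",toU(ray("side",340.4,208.1,30)))
for a in [(330,213.2),(329.6,217.2)]: print(toU(ray("top",*a,30)))
for a in [(337.9,206.7),(342.9,209.6)]: print(toU(ray("side",*a,30)))
print("bar ends top",toU(ray("top",260+318/7,180+205/7,65)),toU(ray("top",260+265/7,180+345/7,65)))
print("bed front",toU(ray("top",260+535/7,180+265/7,20)),toU(ray("top",260+435/7,180+482/7,10)))
print("bed front side",toU(ray("side",300+345/7,190+160/7,20)),toU(ray("side",300+500/7,190+245/7,20)))
print("pin",toW([-10,0,134]), "bar",toW([-160,0,45]))
P=cloud("side",S["d"]);z=P[...,2];q=np.zeros(z.shape,bool);q[200:300,220:330]=1
m=q&(z>94)&(z<107);print("side housing",cv2.minAreaRect(P[m][:,:2].astype(np.float32)))
m=q&(z>128)&(z<140);print("side pin",P[m].mean(0))
m=np.zeros(z.shape,bool);m[155:200,352:426]=1;m&=(z>12)&(z<70);print("side mallet",cv2.minAreaRect(P[m][:,:2].astype(np.float32)))
c,d=np.cos(-.4),np.sin(-.4); g=np.array([536.6,-300])-57*np.array([c,d]); print("grip",g)
goal([*g,60],-.4); goal([*g,7],-.4)
E
```

```text
needle top [-244.03274298  -52.73103949   30.        ] side [-240.13817113  -43.11100733   30.        ]
[-242.46079592  -58.35963759   30.        ]
[-246.72218586  -46.22037299   30.        ]
[-239.84690918  -52.63064368   30.        ]
[-240.08512633  -33.32208743   30.        ]
bar ends top [-168.39763615  -33.98012528   65.        ] [-173.82836784   32.2059628    65.        ]
bed front [-267.41061813  -54.37960095   20.        ] [-268.03392191   54.82148901   10.        ]
bed front side [-253.0448236   -21.82096839   20.        ] [-256.27884336   56.35582223   20.        ]
pin [586.67398269 185.83281701 134.        ] bar [520.28372305  51.32507216  45.        ]
side housing ((591.9098510742188, 198.25491333007812), (159.98512268066406, 151.8619842529297), 64.35848236083984)
side pin [586.14244158 189.62596671 131.45356507]
side mallet ((434.77313232421875, -316.287841796875), (163.00439453125, 222.45469665527344), 67.24839782714844)
grip [ 484.09952334 -277.80315449]
now [ 187.9 -516.7  205. ] [-3.141 -0.     0.349] rows [ 360.  -123.1  145.1] [-0.001  0.     0.749]
now [ 187.9 -516.7  205. ] [-3.141 -0.     0.349] rows [ 360.  -123.1  198.1] [-0.001  0.     0.749]
```

```bash
python3 nudge.py '[[50,-17,15,0,0,0.15],[100,-34,30,0,0,0.3],[150,-51,45,0,0,0.45],[200,-68,60,0,0,0.6],[240,-82,80,0,0,0.749]]' 80 60; python3 - <<'E'
from h import *
goal([484.1,-277.8,60],-.4); goal([484.1,-277.8,7],-.4)
E
```

```text
clock: 0.6
eef_pos: [361.3, -377.6, 138.1]
eef_rot: [3.141, -0.001, -0.349]
wrist_force: [-0.1, -0.4, -0.2]
finger_gap: 79.9
finger_force: 0.0
now [ 361.3 -377.6  138.1] [ 3.141e+00 -1.000e-03 -3.490e-01] rows [  81.3 -135.8   78.1] [ 0.    -0.001  0.051]
now [ 361.3 -377.6  138.1] [ 3.141e+00 -1.000e-03 -3.490e-01] rows [  81.3 -135.8  131.1] [ 0.    -0.001  0.051]
```

```bash
python3 nudge.py '[[20,-34,15,0,0,0.0],[40,-68,30,0,0,0],[60,-100,45,0,0,0],[72,-122,55,0,0,0],[72,-122,55,0,0,0]]'; python3 nudge.py '[[0,0,0,0,0,0],[0,0,0,0,0,0]]'; python3 - <<'E'
from h import *
goal([484.1,-277.8,60],-.4); goal([484.1,-277.8,7],-.4)
im,d=shot("top"); z=cloud("top",d)
a=im[150:300,340:480]; cv2.imwrite("pics/e.png",cv2.resize(a,None,fx=4,fy=4)[:,:,::-1])
E
```

```text
clock: 1.1
eef_pos: [469.8, -285.8, 81.5]
eef_rot: [-3.141, 0.003, -0.34]
wrist_force: [-0.2, 0.2, 0.9]
finger_gap: 80.3
finger_force: 0.0
clock: 1.3
eef_pos: [468.4, -289.0, 83.7]
eef_rot: [3.141, -0.0, -0.344]
wrist_force: [-0.3, -0.4, -0.2]
finger_gap: 79.8
finger_force: 0.0
now [ 468.4 -289.    83.7] [ 3.141 -0.    -0.344] rows [ 11.  -15.8  23.7] [ 0.    -0.     0.056]
now [ 468.4 -289.    83.7] [ 3.141 -0.    -0.344] rows [ 11.  -15.8  76.7] [ 0.    -0.     0.056]
```

View pics/e.png

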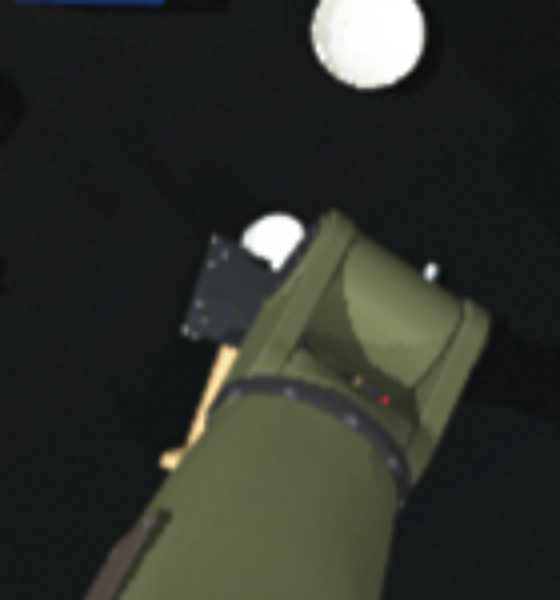

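The head shows at (275,240) in the crop and the handle runs down to the pommel at (170,460). The gripper sits over the handle just behind the head. I'll go down and close.

```bash
python3 nudge.py '[[11,-16,20,0,0,0.056],[11,-16,50,0,0,0.056],[11,-16,76,0,0,0.056],[11,-16,76,0,0,0.056]]'; python3 nudge.py '[[0,0,0,0,0,0],[0,0,0,0,0,0],[0,0,0,0,0,0],[0,0,0,0,0,0],[0,0,0,0,0,0]]' 0 60;  python3 nudge.py '[[0,0,0,0,0,0],[0,0,0,0,0,0],[0,0,0,0,0,0],[0,0,0,0,0,0],[0,0,0,0,0,0]]'
```

```text
clock: 1.75
eef_pos: [482.7, -276.6, 4.8]
eef_rot: [-3.141, 0.005, -0.4]
wrist_force: [-1.1, -0.1, 1.1]
finger_gap: 80.0
finger_force: 0.0
clock: 2.25
eef_pos: [484.8, -277.0, 7.8]
eef_rot: [3.141, -0.001, -0.399]
wrist_force: [-0.0, -0.3, -0.7]
finger_gap: 43.7
finger_force: 0.0
clock: 2.75
eef_pos: [484.6, -276.8, 7.3]
eef_rot: [-3.142, 0.0, -0.399]
wrist_force: [0.4, 1.3, 0.6]
finger_gap: 19.5
finger_force: 59.9
```

```bash
python3 nudge.py '[[0,0,-25,0,0,0],[0,0,-60,0,0,0],[0,0,-100,0,0,0],[0,0,-140,0,0,0],[0,0,-180,0,0,0]]'; python3 nudge.py '[[0,0,-10,0,0,0],[0,0,-10,0,0,0],[0,0,-10,0,0,0],[0,0,-10,0,0,0]]'; python3 - <<'E'
from h import *
a=.43; g=np.array([586.4,187.5])-57*np.array([np.cos(a),np.sin(a)])
goal([*g,200],a)
im,d=shot("side"); P=cloud("side",d); w=(im.min(2)>150)
m=np.zeros(w.shape,bool);m[80:200,300:460]=1;m&=w&(P[...,2]>100)&(P[...,2]<300)&(P[...,0]<620)&(P[...,1]<-150)
print(P[m].min(0),P[m].max(0),m.sum()); print(manip.read_state()["joints"])
E
```

```text
clock: 3.25
eef_pos: [484.2, -276.6, 188.6]
eef_rot: [-3.141, 0.001, -0.399]
wrist_force: [0.1, 0.3, -2.8]
finger_gap: 19.5
finger_force: 59.9
clock: 3.65
eef_pos: [484.0, -276.5, 195.0]
eef_rot: [-3.141, 0.003, -0.399]
wrist_force: [-0.2, -0.5, -2.5]
finger_gap: 19.0
finger_force: 59.9
now [ 484.  -276.5  195. ] [-3.141e+00  3.000e-03 -3.990e-01] rows [-124.5 -425.2   -4.3] [-0.002  0.003 -0.829]
[ 387.95369872 -810.57746227  100.53825731] [ 592.33985499 -184.3413851   299.80659357] 548
[-5.84675111e-01  3.26629706e-01  1.50996015e+00  3.12818729e-05
  1.30811825e+00  1.38531946e+00]
```

```bash
python3 nudge.py '[[-8,-28,0,0,0,-0.06],[-20,-68,0,0,0,-0.15],[-33,-112,0,0,0,-0.24],[-45,-155,0,0,0,-0.33],[-58,-198,0,0,0,-0.42]]'; python3 - <<'E'
from h import *
a=.43; g=np.array([586.4,187.5])-57*np.array([np.cos(a),np.sin(a)])
goal([*g,200],a)
E
```

```text
clock: 4.2
eef_pos: [507.7, -70.1, 196.2]
eef_rot: [-3.141, 0.001, 0.024]
wrist_force: [0.1, 0.8, -2.5]
finger_gap: 19.8
finger_force: 59.9
now [507.7 -70.1 196.2] [-3.141e+00  1.000e-03  2.400e-02] rows [  32.5 -233.1   -3.7] [-0.001  0.001 -0.406]
```

```bash
python3 nudge.py '[[6,-40,-3,0,0,-0.08],[12,-85,-3,0,0,-0.16],[18,-130,-3,0,0,-0.24],[25,-175,-3,0,0,-0.32],[30,-212,-3,0,0,-0.405]]'; python3 nudge.py '[[0,0,0,0,0,0],[0,0,0,0,0,0],[0,0,0,0,0,0]]'; python3 - <<'E'
from h import *
a=.43; g=np.array([586.4,187.5])-57*np.array([np.cos(a),np.sin(a)])
goal([*g,200],a)
im,d=shot("side"); b=cv2.resize(im[130:290,190:350],None,fx=3.7,fy=3.7)
im2,d2=shot("top"); P=cloud("top",d2); z=P[...,2]
m=np.zeros(z.shape,bool); m[140:240,200:320]=1; m&=(z>215)&(z<250)&(im2.min(2)>150); print("head top",m.sum(),P[m].mean(0),P[m].min(0),P[m].max(0))
cv2.imwrite("pics/f.png",b[:,:,::-1])
E
```

```text
clock: 4.7
eef_pos: [533.3, 143.0, 199.1]
eef_rot: [-3.141, 0.002, 0.43]
wrist_force: [0.5, 0.1, -3.2]
finger_gap: 19.8
finger_force: 59.9
clock: 5.0
eef_pos: [533.5, 139.9, 199.7]
eef_rot: [-3.141, 0.001, 0.424]
wrist_force: [-0.1, -0.2, -2.6]
finger_gap: 19.8
finger_force: 59.9
now [533.5 139.9 199.7] [-3.141e+00  1.000e-03  4.240e-01] rows [ 10.8 -21.3  -0.3] [-0.     0.001 -0.006]
head top 5 [504.87473802 137.62382704 227.94729431] [497.18577285 134.40608657 225.94248371] [510.86061395 140.04121541 229.85987636]
```

View pics/f.png

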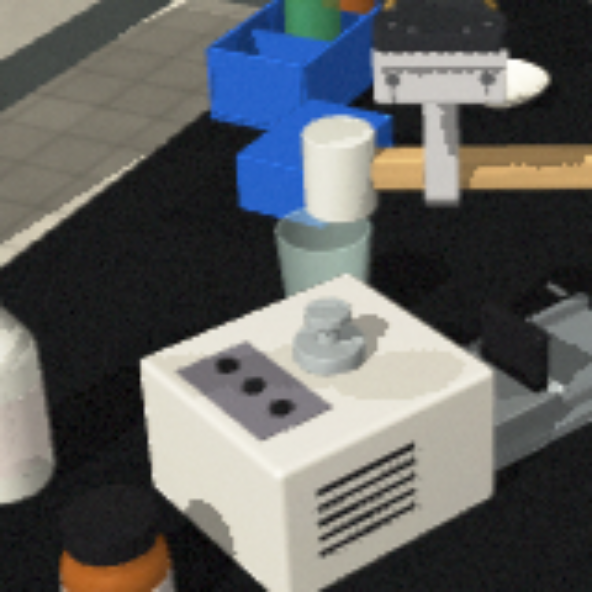

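The mallet hangs level. Its head's top face is centred at crop (340,133), full-image (281.9,166), and the pin head is at crop (328,308), full-image (278.6,213.2). I'll compare both through the same camera.

```bash
python3 - <<'E'
from h import *
h=ray("side",190+340/3.7,130+133/3.7,242); p=ray("side",190+328/3.7,130+308/3.7,134); print(h,p)
Rt=R.from_euler("xyz",manip.read_state()["eef_rot"]); print(Rt.inv().apply(p-h))
E
```

```text
[580.41938605 173.04894315 242.        ] [583.58551649 190.89752679 134.        ]
[ 10.27113697 -14.96378895 107.99622718]
```

```bash
python3 nudge.py '[[5,-9,10,0,0,0],[10,-18,25,0,0,0],[10,-18,25,0,0,0],[10,-18,25,0,0,0],[10,-18,25,0,0,0]]' && python3 nudge.py '[[0,0,15,0,0,0],[0,0,38,0,0,0],[0,0,50,0,0,0],[0,0,50,0,0,0]]'; python3 - <<'E'
from h import *
im,d=shot("side"); b=cv2.resize(im[150:280,200:340],None,fx=4,fy=4); cv2.imwrite("pics/g.png",b[:,:,::-1]); print(manip.read_state()["eef_rot"])
E
```

```text
clock: 5.6
eef_pos: [535.5, 161.2, 175.5]
eef_rot: [3.142, -0.0, 0.426]
wrist_force: [0.4, -0.9, -2.2]
finger_gap: 19.7
finger_force: 59.9
clock: 6.0
eef_pos: [535.1, 161.0, 124.6]
eef_rot: [-3.141, 0.001, 0.426]
wrist_force: [-1.0, 0.2, -3.0]
finger_gap: 19.4
finger_force: 60.0
[-3.14153200e+00  2.90871666e-04  4.25701236e-01]
```

View pics/g.png

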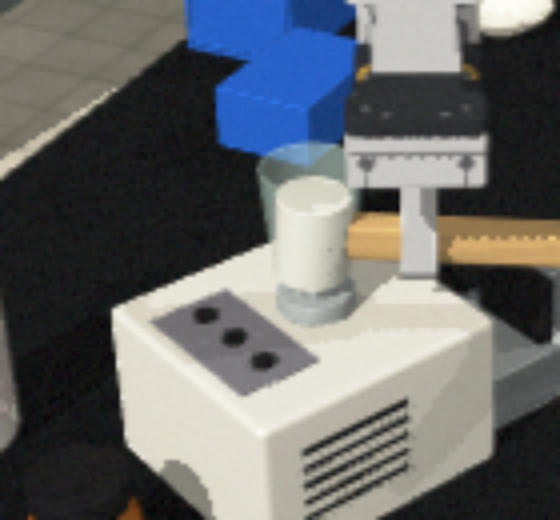

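The mallet is on the collar (crop (313,300)) and the pin looks down. A small press will show whether it is at its stop, and then I'll lift.

```bash
python3 nudge.py '[[0,0,3,0,0,0],[0,0,5,0,0,0],[0,0,5,0,0,0]]';  python3 nudge.py '[[0,0,-40,0,0,0],[0,0,-80,0,0,0],[0,0,-80,0,0,0],[0,0,-80,0,0,0]]'; python3 - <<'E'
from h import *
im,d=shot("side"); P=cloud("side",d); z=P[...,2]; m=np.zeros(z.shape,bool); m[195:240,262:300]=1
q=P[m&(z>112)&(z<140)&(np.hypot(P[...,0]-586,P[...,1]-188)<20)]; print(len(q),np.percentile(q[:,2],[50,90,98]))
goal([484.1,-277,190],-.4)
E
```

```text
clock: 6.35
eef_pos: [535.7, 161.2, 121.9]
eef_rot: [3.141, -0.001, 0.426]
wrist_force: [-6.4, -3.3, 11.7]
finger_gap: 19.6
finger_force: 60.0
clock: 6.75
eef_pos: [535.5, 161.2, 200.6]
eef_rot: [3.141, -0.001, 0.426]
wrist_force: [-0.1, -0.5, -3.5]
finger_gap: 19.4
finger_force: 60.0
90 [117.4419202  119.50385566 119.94312668]
now [535.  161.1 199.3] [-3.141e+00  1.000e-03  4.260e-01] rows [-227.3  378.     9.5] [0.    0.001 0.826]
```

The pin top now reads 120 mm, so it is down. I'll carry the mallet back to where it started.

```bash
python3 nudge.py '[[-15,25,0,0,0,0.06],[-37,62,0,0,0,0.15],[-60,101,0,0,0,0.24],[-84,140,0,0,0,0.33],[-108,179,0,0,0,0.42]]'; python3 nudge.py '[[0,0,0,0,0,0]]'; python3 - <<'E'
from h import *
goal([484.1,-277,190],-.4)
E
```

```text
clock: 7.3
eef_pos: [509.8, -47.9, 198.6]
eef_rot: [-3.141, 0.003, 0.002]
wrist_force: [1.3, 0.2, -3.5]
finger_gap: 19.8
finger_force: 60.0
clock: 7.4
eef_pos: [509.7, -50.5, 198.6]
eef_rot: [3.141, 0.003, -0.002]
wrist_force: [-0.1, 0.8, -2.4]
finger_gap: 19.5
finger_force: 60.0
now [509.7 -50.5 198.6] [ 3.141e+00  3.000e-03 -2.000e-03] rows [-25.1 226.5   8.8] [0.001 0.003 0.398]
```

```bash
python3 nudge.py '[[-4,40,5,0,0,0.07],[-9,85,10,0,0,0.15],[-14,130,20,0,0,0.23],[-19,175,40,0,0,0.31],[-25,215,60,0,0,0.398]]'; python3 nudge.py '[[0,10,30,0,0,0],[0,10,60,0,0,0],[0,10,90,0,0,0],[0,10,90,0,0,0],[0,10,90,0,0,0]]'; python3 - <<'E'
from h import *
goal([484.1,-277,8],-.4)
E
```

```text
clock: 7.9
eef_pos: [486.4, -262.9, 138.3]
eef_rot: [-3.141, 0.002, -0.395]
wrist_force: [1.5, -0.2, -2.4]
finger_gap: 19.2
finger_force: 60.0
clock: 8.4
eef_pos: [483.3, -270.3, 50.0]
eef_rot: [-3.141, 0.002, -0.392]
wrist_force: [0.3, 0.3, -2.3]
finger_gap: 19.7
finger_force: 60.0
now [ 483.3 -270.3   50. ] [-3.141e+00  2.000e-03 -3.920e-01] rows [ 3.4  5.9 42. ] [-0.     0.002  0.008]
```

```bash
python3 nudge.py '[[0,0,15,0,0,0],[0,0,28,0,0,0],[0,0,36,0,0,0],[0,0,39,0,0,0],[0,0,40,0,0,0]]'; python3 nudge.py '[[0,0,1,0,0,0],[0,0,2,0,0,0],[0,0,2,0,0,0]]'
```

```text
clock: 8.9
eef_pos: [483.6, -270.8, 10.4]
eef_rot: [3.142, -0.0, -0.392]
wrist_force: [0.8, -0.1, 2.9]
finger_gap: 19.7
finger_force: 60.0
clock: 9.2
eef_pos: [483.7, -270.9, 8.6]
eef_rot: [3.141, -0.001, -0.392]
wrist_force: [2.1, -0.8, 2.0]
finger_gap: 19.5
finger_force: 60.0
```

It is touching the bench. I'll release slowly and rise.

```bash
python3 nudge.py '[[0,0,0,0,0,0],[0,0,0,0,0,0],[0,0,0,0,0,0],[0,0,0,0,0,0],[0,0,0,0,0,0]]' 70 20;python3 nudge.py '[[0,0,0,0,0,0],[0,0,0,0,0,0],[0,0,-25,0,0,0],[0,0,-70,0,0,0],[0,0,-120,0,0,0]]';python3 nudge.py '[[0,0,-30,0,0,0],[0,0,-30,0,0,0],[0,0,-30,0,0,0]]'; python3 - <<'E'
from h import *
b=toW([-161,0,0])[:2]
for y in (yaw+np.pi/2,yaw-np.pi/2): print(y); goal([*b,130],y)
print(manip.read_state()["joints"])
E
```

```text
clock: 9.7
eef_pos: [483.3, -270.7, 8.2]
eef_rot: [-3.142, 0.0, -0.392]
wrist_force: [1.1, 0.3, -0.9]
finger_gap: 56.2
finger_force: 0.0
clock: 10.2
eef_pos: [482.7, -270.3, 128.9]
eef_rot: [-3.141, 0.002, -0.392]
wrist_force: [0.3, 0.2, 1.2]
finger_gap: 70.1
finger_force: 0.0
clock: 10.5
eef_pos: [483.3, -270.7, 158.2]
eef_rot: [3.141, -0.0, -0.392]
wrist_force: [0.2, 0.1, 0.1]
finger_gap: 70.1
finger_force: 0.0
2.683094659090883
now [ 483.3 -270.7  158.2] [ 3.141 -0.    -0.392] rows [ -89.  -310.7   28.2] [ 1.000e-03  0.000e+00 -3.075e+00]
-0.4584979944989105
now [ 483.3 -270.7  158.2] [ 3.141 -0.    -0.392] rows [ -89.  -310.7   28.2] [ 0.    -0.     0.066]
[-5.76680205e-01  3.50758460e-01  1.56718609e+00 -1.85970920e-05
  1.22319069e+00  1.38628587e+00]
```

```bash
python3 nudge.py '[[-12,-42,0,0,0,0.015],[-25,-87,0,0,0,0.03],[-38,-132,0,0,0,0.045],[-51,-177,0,0,0,0.06],[-64,-222,0,0,0,0.066]]'; python3 nudge.py '[[-12,-43,0,0,0,0],[-25,-88,0,0,0,0],[-25,-88,0,0,0,0],[-25,-88,0,0,0,0],[-25,-88,0,0,0,0]]'; python3 - <<'E'
from h import *
b=toW([-161,0,0])[:2]; goal([*b,30],yaw-np.pi/2)
im,d=shot("side"); b=cv2.resize(im[120:270,290:440],None,fx=4,fy=4); cv2.imwrite("pics/i.png",b[:,:,::-1])
E
```

```text
clock: 11.0
eef_pos: [508.3, -39.3, 156.6]
eef_rot: [3.141, 0.003, -0.459]
wrist_force: [0.9, -0.6, 0.1]
finger_gap: 70.3
finger_force: 0.0
clock: 11.5
eef_pos: [525.1, 48.0, 157.3]
eef_rot: [3.141, 0.001, -0.459]
wrist_force: [-0.1, 0.1, -0.1]
finger_gap: 69.7
finger_force: 0.0
now [525.1  48.  157.3] [ 3.141e+00  1.000e-03 -4.590e-01] rows [ -5.7   0.  127.3] [ 0.001  0.001 -0.   ]
```

View pics/i.png

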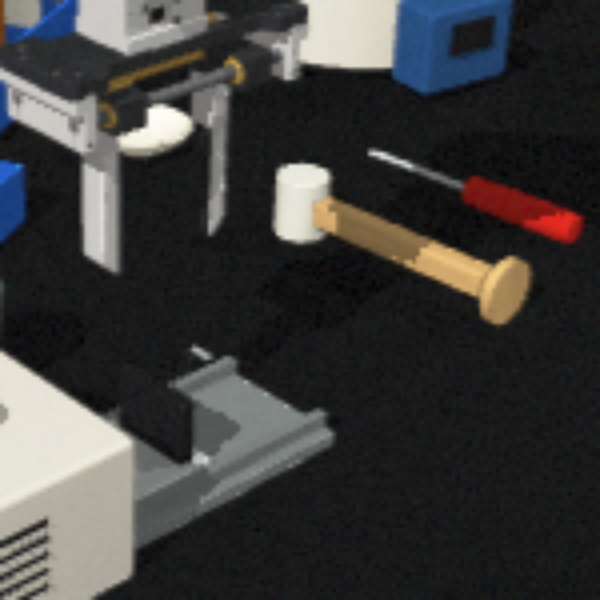

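The mallet lies upright and stable (head at crop (303,205)), and the open gripper is above the bar. I'll go down and grip.

```bash
python3 nudge.py '[[-6,0,40,0,0,0],[-6,0,80,0,0,0],[-6,0,110,0,0,0],[-6,0,127,0,0,0],[-6,0,127,0,0,0]]'; python3 nudge.py '[[0,0,0,0,0,0],[0,0,0,0,0,0],[0,0,0,0,0,0],[0,0,0,0,0,0],[0,0,0,0,0,0]]' 0 40;python3 nudge.py '[[0,0,0,0,0,0],[0,0,0,0,0,0],[0,0,0,0,0,0],[0,0,0,0,0,0],[0,0,0,0,0,0]]'; python3 - <<'E'
from h import *
s=manip.read_state(); print(toU(s["eef_pos"]),s["wrist_force"])
E
```

```text
clock: 12.05
eef_pos: [518.8, 50.3, 29.1]
eef_rot: [3.14, 0.004, -0.46]
wrist_force: [-0.2, 1.2, 0.0]
finger_gap: 70.5
finger_force: 0.0
clock: 12.55
eef_pos: [520.4, 51.5, 31.7]
eef_rot: [-3.141, -0.001, -0.458]
wrist_force: [0.5, 0.5, 0.4]
finger_gap: 33.4
finger_force: 0.0
clock: 13.05
eef_pos: [520.2, 51.5, 31.3]
eef_rot: [-3.141, -0.0, -0.458]
wrist_force: [0.3, 1.1, -0.5]
finger_gap: 11.8
finger_force: 40.0
[-1.59842152e+02  1.31115492e-01  3.13039214e+01] [ 0.26012005  1.13060672 -0.50453869]
```

```bash
python3 nudge.py '[[0,10,0,0,0,0],[0,25,0,0,0,0],[0,40,0,0,0,0],[0,52,0,0,0,0],[0,60,0,0,0,0]]'; python3 nudge.py '[[0,0,0,0,0,0],[0,0,0,0,0,0],[0,0,0,0,0,0]]'; python3 - <<'E'
from h import *
s=manip.read_state(); print(toU(s["eef_pos"]),s["wrist_force"])
for n,(u,v,w,h) in dict(top=(290,195,60,50),side=(310,190,75,62)).items():
    im,d=shot(n); np.savez(n+"1.npz",im=im,d=d)
    globals()[n]=cv2.resize(im[v:v+h,u:u+w],(600,500) if n=="top" else (600,496),interpolation=cv2.INTER_CUBIC)
cv2.imwrite("pics/j.png",top[:,:,::-1]);cv2.imwrite("pics/k.png",side[:,:,::-1])
E
```

```text
clock: 13.55
eef_pos: [493.4, -2.6, 31.3]
eef_rot: [-3.141, -0.0, -0.459]
wrist_force: [3.1, 8.0, -2.8]
finger_gap: 11.5
finger_force: 40.0
clock: 13.85
eef_pos: [493.7, -2.0, 31.3]
eef_rot: [-3.141, -0.0, -0.458]
wrist_force: [2.7, 7.6, -2.2]
finger_gap: 11.7
finger_force: 40.0
[-219.57974588    0.23874439   31.30722238] [ 2.67957081  7.60297227 -2.16805376]
```

View pics/k.png

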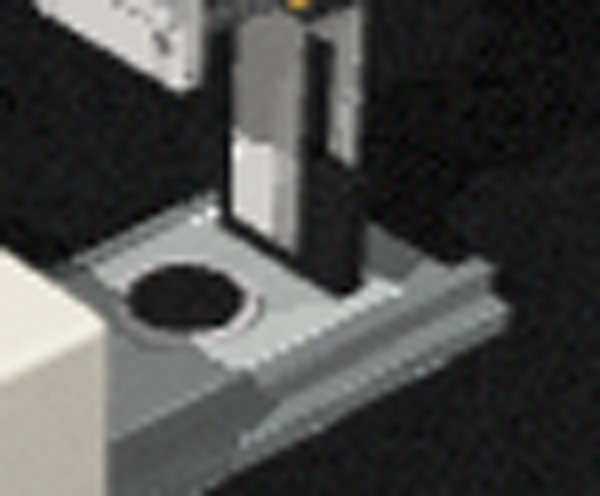

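View pics/j.png

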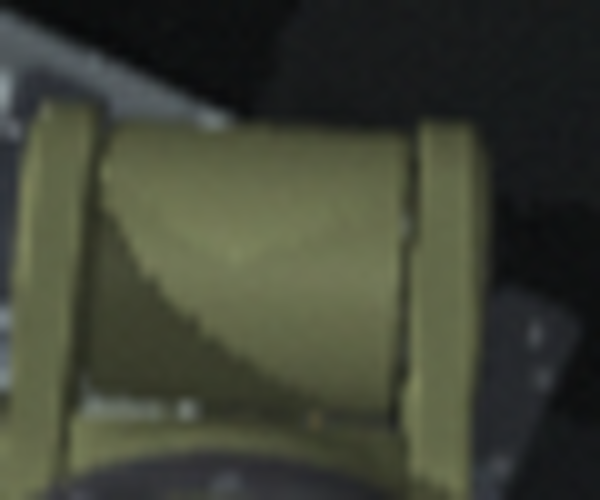

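The slide followed; in the side view the bar sits at crop (290,240) in the fingers. The pointer is now hidden in both views, so I'll refine its position numerically from the first pictures.

```bash
python3 - <<'E'
from h import *
T=np.load("top0.npz"); S=np.load("side0.npz")
for n,D,(u0,u1,v0,v1) in(("top",T,(322,338,209,222)),("side",S,(334,350,202,216))):
    g=D["im"].mean(2).astype(int)[v0:v1,u0:u1]; print(n,u0,v0); print(g)
# bed front edge line & slide front edge in top
P=cloud("top",T["d"])
for z0 in (30,):
    for v in (213,214,215,216,217): print(v,[toU(ray("top",u,v,z0))[:2].round(0).tolist() for u in (329,330)])
for u,v in ((338,207),(340,208),(342,209),(343,210)): print(u,v,toU(ray("side",u,v,30))[:2].round(1))
for p in ([-267,-55,10],[-267,55,10],[-175,-37,21],[-175,37,21],[-244,-41,30],[-244,-52,30]): print(p,proj("top",toW(p)).round(2),proj("side",toW(p)).round(2))
E
```

```text
top 322 209
[[ 21  21  22  23  24  25  24  25  24  26  26  25  27  26  25  25]
 [ 45  25  22  22  22  23  23  24  26  26  26  26  25  25  25  27]
 [123  79  46  30  21  21  26  27  23  24  24  26  25  27  27  26]
 [157 135 133  92  44  26  26  30  45  30  23  21  25  26  25  26]
 [135 149 168 139 107  63  35  54 132  60  27  17  21  22  21  21]
 [141 145 143 131 142  88  49 116 186  79  30  17  14  17  17  16]
 [159 155 147 136 139  95  98 194 165  67  35  25  14  14  14  15]
 [139 154 162 162 151 136 154 222 136  70  72  88  49  27  17  16]
 [118 153 157 159 165 165 185 202 144  93 103 143  97  78  36  18]
 [140 166 161 158 157 161 184 183 160 112 104 141 119 102  43  18]
 [165 172 169 170 163 160 168 168 168 144 139 145 134  78  28  16]
 [171 173 172 170 170 170 169 167 168 168 165 169 156  66  19  16]
 [170 171 171 169 170 170 170 169 169 169 161 162 140  51  15  14]]
side 334 202
[[ 20  23  19  25  23  26  21  27  24  29  22  25  22  27  23  23]
 [ 21  24  26  30  23  25  20  21  27  26  22  25  24  22  28  32]
 [ 23  28  17  28  26  25  25  23  26  26  23  18  27  25  26  25]
 [
[... 612 characters left out ...]
17 123 126 116  96  95  95  95  95 104 112 128 133 132]
 [120 124 126 113  99  95  91  95  96 112 113 126 127 132 131 133]]
213 [[-239.0, -58.0], [-242.0, -59.0]]
214 [[-241.0, -55.0], [-244.0, -56.0]]
215 [[-242.0, -52.0], [-245.0, -53.0]]
216 [[-243.0, -49.0], [-246.0, -50.0]]
217 [[-245.0, -46.0], [-248.0, -47.0]]
338 207 [-239.   -51.3]
340 208 [-239.7  -44.2]
342 209 [-240.3  -37.1]
343 210 [-238.9  -31.7]
[-267, -55, 10] [336.27 217.84] [344.41 209.17]
[-267, 55, 10] [321.83 248.77] [373.68 226.47]
[-175, -37, 21] [308.12 210.51] [323.48 220.65]
[-175, 37, 21] [298.22 231.37] [343.1  233.27]
[-244, -41, 30] [328.13 218.32] [342.   207.92]
[-244, -52, 30] [329.59 215.2 ] [339.2  206.27]
```

```bash
python3 - <<'E'
from h import *
S=np.load("side1.npz")
for p in ([-234.6,37,21],[-230,37,21],[-240,37,21],[-225.6,30,65],[-225.6,30,21],[-213.6,30,21],[-267,55,10],[-267,-55,10]): print(p,proj("side",toW(p)).round(2))
print(ray("side",373.1,228.9,10), toU(ray("side",373.1,228.9,10)), toU(ray("side",360.2,225.2,21)))
print(S["im"].mean(2).astype(int)[214:234,346:376])
E
```

```text
[-234.6, 37, 21] [360.08 224.52]
[-230, 37, 21] [358.81 225.17]
[-240, 37, 21] [361.57 223.75]
[-225.6, 30, 65] [356.43 210.05]
[-225.6, 30, 21] [355.65 224.63]
[-213.6, 30, 21] [352.28 226.35]
[-267, 55, 10] [373.68 226.47]
[-267, -55, 10] [344.41 209.17]
[421.72121973  -9.12903755  10.        ] [-257.83424101   61.62570673   10.        ] [-232.62841712   39.38229414   21.        ]
[[147  67  36  28  35  30  32  24  24  22  20  21  22   7  14  12  22  17
   16  17  12  25  22  14  24  21  23  27  26  27]
 [147  70  35  24  28  33  25  32  26  21  16  15  10  13  18  15  20  16
   17  17  24  24  26  24  25  27  26  21  27  26]
 [145  66  30  34  33  34  28  30  25  23  13  12  17  16  17  18  15  12
   17  19  21  19  26  25  25  25  26  20  30  21]
 [148  66  27  27  28  29  33  27  16  34  23  15  20  15  13  18  19  22
    7  15  31  24  28  34  29  26  28  22  21  26]
 [146  67  32  28  30  28  32  30  25  39  85  63  24  21  22  17  17   8
   17  14  21  27  31  25  23  24  26  24  28  22]
 [122  58  26  30  34  31  37  25  26  51  84  90  70  37  23  20  11  20
   12  20  19  
[... 1086 characters left out ...]
128 128 132 118 101  99
   98 100  96 115 128 134 134 129 147  82  34  22]
 [188 191 191 191 189 193 191 179 133 128 128 128 129 115  98 101  94  97
  100 112 130 134 135 134 151 130 104  63  29  19]
 [190 191 191 192 189 188 136 127 128 130 127 116 100  95  97  94  95 109
  131 131 133 133 145 128  95  97  97  51  24  23]
 [192 192 189 198 142 128 128 127 131 117  97  96  97  97  95 113 132 136
  135 133 133 126 107 101  99  96  67  39  24  31]
 [190 199 146 134 130 128 127 117 101  95  98  96  95 112 129 133 132 133
  130 123 100  99  98  97  70  35  25  26  20  18]
 [146 133 127 127 128 117  98  95  96  96  97 111 114 129 133 131 131 120
   95  99 100  97  69  39  28  24  27  24  22  27]]
```

Both views agree: the edge sits about 9 mm short of the pointer. I'll pull 9 mm more.

```bash
python3 nudge.py '[[0,3,0,0,0,0],[0,6,0,0,0,0],[0,9,0,0,0,0],[0,9,0,0,0,0],[0,9,0,0,0,0]]'; python3 nudge.py '[[0,0,0,0,0,0],[0,0,0,0,0,0],[0,0,0,0,0,0],[0,0,0,0,0,0],[0,0,0,0,0,0]]'; python3 - <<'E'
from h import *
s=manip.read_state(); print(toU(s["eef_pos"]),s["wrist_force"],s["finger_force"])
im,d=shot("side"); g=im.mean(2).astype(int); print(g[219:226,354:370]); print(proj("side",toW([-243.6,37,21])))
E
```

```text
clock: 14.45
eef_pos: [489.7, -10.0, 31.3]
eef_rot: [-3.14, -0.0, -0.458]
wrist_force: [3.5, 7.8, -1.5]
finger_gap: 11.7
finger_force: 40.0
clock: 14.95
eef_pos: [489.8, -9.9, 31.3]
eef_rot: [-3.14, -0.0, -0.458]
wrist_force: [3.3, 8.0, -2.3]
finger_gap: 11.6
finger_force: 40.0
[-228.44639707    0.24468461   31.29198792] [ 3.31255568  7.98397474 -2.3399337 ] 39.99970257282257
[[ 28  30  23  24  62  43  18  13  21  21  18  14  20  20  18  14]
 [ 24  26  24  22  80  87  72  36  12  20  19  21  10  25  11  17]
 [ 29  27  15  26  81  89  90  91  62  25  12  16  16   7  21  23]
 [ 23  29  20  47  98  91  87  89  85  70  49  23  13  30  73 100]
 [ 26  27  24  50 113 159 124  92  84 127 132 114  85 123 127 132]
 [ 27  28  23  48 174 191 191 179 139 133 134 134 131 133 131 118]
 [ 39  28  89 175 192 194 191 181 138 133 132 133 132 118 101  99]]
[362.56019741 223.24274378]
```

```bash
python3 -c "
from cell import manip
print(manip.sign_off())"
```

```text
the job is handed in; nothing more can be done
None
```

The job is handed in with no verdict shown: pin knocked down (its top reads 120 mm), mallet back on the bench clear of the unit, and the slide held at rest with 40 N at the pointer. I estimate its edge is within about 2 mm, but the gripper hid the pointer, so I couldn't check that by eye at the end.

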